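Put the spare nozzle away and latch the tray

TASK

Stand the spare filling nozzle upright in the round well of the open spares tray, then press the tray into the steel unit firmly but without ramming it until its push-push latch catches, let go, and check that it stayed in. If it springs back, press it again; leave it latched with nothing touching it and leave the other fittings on the bench alone.

Things in the scene. Friction and masses are not known exactly. Their poses are not given: they have to be found in the camera images.
- base_unit: Low stainless unit fixed to the bench, yaw varies, 220 mm deep (x), 200 wide (y), 90 high; a gauge and brass-capped stub on its top reach 140 mm. Origin: centre of its underside. The front face looks along its own -x, 110 mm from the origin; the tray slides in there along the unit's +x. Up to 32 mm ahead of its latched place the tray slides freely (1 N), then an ejector spring resists (3 to 8 N).
- tray (a joint): Tray slide, m: 0 = fully out, grows as it goes in; starts at 0.005 to 0.025. It latches somewhere from 0.087 to 0.103 (unknown). To latch, press about 8 mm past that, until a stiff buffer (10 N/mm, from about 10 N) is felt, then let it come back 8 mm. A steady 13 to 18 N suffices, over 28 N is too much. Let go too early it springs out about 33 mm; a second full press unlatches it.
- tray_front (a point): Middle of the outer face of the tray's blue front panel, 36 mm above the bench; the face looks along the unit's -x. Panel 130 mm wide, 10 thick, from 6 to 66 mm above the bench. Latched, it still stands 20 to 36 mm proud of the unit's front face, so fingers pointing down can push it all the way. Axes as base_unit.
- tray_well (a point): Centre of the floor of the round well (36 mm wide, 12 deep) in the tray's white insert, 22 mm above the bench, 47.5 mm behind the panel's outer face. The insert's top is 34 mm, the panel's top 66 mm above the bench; the well is clear of the unit while the tray is out. Axes as base_unit.
- nozzle: Spare filling nozzle standing upright on the bench, 90 g: brass foot disc 32 mm wide and 10 mm high, above it a round steel barrel 24 mm wide up to 44 mm, and a 12 mm wide tip up to 50 mm. Origin: centre of its underside, z up. Grip the barrel from above.
- clamp_ring: Bystander: steel ring lying flat, 60 mm across, 16 mm high. Origin: centre of its underside.
- jar: Bystander: amber jar with a white cap, 52 mm across, 65 mm high. Origin: centre of its underside.
- regulator: Bystander: small black and aluminium pressure regulator with a blue cap, 36 mm across, 50 mm high. Origin: centre of its underside.
There are look-alikes about, which are no part of the job. What is shaped like the nozzle but green or orange is not meant.

How it is judged (in metres and radians):
On the way, in this order (a step that is already met when the one before it is completed fails the run):
1. the nozzle stands upright in the well, let go, with the tray still out (distance between nozzle and tray_well below 0.006 m and angle between nozzle's own z axis and vertical below 0.12 rad and contact force between the fingers and nozzle below 0.1 N and value of joint tray below 0.045 m), for 0.2 s.
2. the tray is pressed in against its spring by the robot (value of joint tray above 0.088 m and contact force between any of the fingers, the arm and base_unit above 4 N), for 0.04 s.
3. the tray stays in by itself, let go by the robot (value of joint tray above 0.083 m and contact force between each of the fingers, the arm and base_unit below 0.1 N), for 0.5 s.
At the end, for the whole second after the job is handed in: The tray rests latched by itself (joint tray between 0.083 and 0.107, still), with the nozzle standing upright (within 0.12 rad) in its well (within 6 mm of the centre of the well's floor) (value of joint tray between 0.083 and 0.107 m and velocity of joint tray between -0.005 and 0.005 m/s and distance between nozzle and tray_well below 0.006 m and angle between nozzle's own z axis and vertical below 0.12 rad and linear speed of nozzle below 0.02 m/s); the robot touches nothing.
It fails at once if the robot pushes the tray or the unit with more than 28 N (contact force between any of the fingers, the arm and base_unit above 28 N).
It fails at once if the nozzle is knocked over (angle between nozzle's own z axis and vertical above 0.9 rad).
It fails at once if a bystander is moved by more than 20 mm (distance of any of clamp_ring, jar, regulator from where it was at the start of the episode above 0.02 m).
It also fails if it takes over 54 s, if anything falls off the work surface, if the arm or the gripper's body presses on something with over 40 N, if the wrist force passes 120 N, or if a joint passes its speed limit or range.

ROBOT

A 6-joint arm with a two-finger parallel gripper is mounted at the origin on the work surface. World frame = base frame: x ahead of the robot, y to its left, z up, the work surface at z = 0. Lengths are in mm, angles in rad, forces in N, time in s.
With the tool pointing down it reaches from about 350 to 775 mm from the base axis. Payload 7.3 kg.
Tool frame: the origin (TCP) lies at the centre of the arm's flange, where the gripper is bolted on; the fingertips stand 178 mm ahead of it and the grasp point (between the pads) lies 159 mm ahead of it; z points along the fingers, y is the direction in which the jaws open and shut (so a half turn about z gives the same grasp; the last joint's range is limited). The gripper opens to 92 mm and grips with 3 to 60 N. Pads are 19 mm wide; open, the fingers measure 130 mm over their backs; the gripper's body (75 mm by 190 mm) begins 47 mm behind the grasp point.
Start: joints at [1.066, 0.342, 1.524, -0, 1.275, -0.146], TCP at [184.333, 491.578, 404.741] pointing down, gripper open.
Joint ranges: [-2.53, 2.53], [-0.77, 2.02], [0.04, 2.7], [-1, 4.14], [0.28, 2.66], [-3.11, 3.11]. Speed limits (rad/s): [2.57, 2.57, 3.14, 3.14, 3.14, 3.14].

INTERFACE

Orientations are given as a unit quaternion [x, y, z, w].
In Python, from rig import arm gives the robot as it stands. Calls block until the motion is done:
- arm.reach(position, orientation): joint-space move of the TCP to a pose.
- arm.movel(position, max_speed=150, rotation=None, force_limit=None): straight line of the TCP; rotation=None keeps the orientation; max_speed is the mean speed in mm/s. With force_limit (N) it stops when the force on the tool has changed by that much, and returns True; else False.
- arm.move_joints(angles): joint-space move.
- arm.open_gripper() and arm.gripper_close(force=None): open the fingers fully, or close them until they stop; force is the grip in N (None keeps the last).
- arm.wait(seconds).
- arm.ik(position, orientation): joint angles nearest the present ones, or None.
- arm.grab_frame(name): name is "scene" or "top" or "wrist"; returns a dict with "img" (400x640x3 uint8, red, green, blue), "K" (3x3 intrinsics, pixels), "R" (3x3) and "t" (3): a world point X has camera coordinates R X + t; the wrist camera has in their place "tool_from_camera" (4x4, takes a point from camera to tool coordinates, whose origin is the TCP and whose axes are the flange's). Camera axes: x right, y down, z forward; pixel columns grow to the right and rows downward; lengths in mm; the calibration is good to about 2 mm. A picture is of the moment at which its call begins: read the wrist's pose just before it. There is no depth.
A pose or a line that the arm cannot do raises arm.Unreachable and nothing moves.
- arm.finish_job(): hands the job in, once; it reports no verdict.
Readings, each from a call of its own:
- arm.get_t(): time.
- arm.get_joints(): joint angles.
- arm.get_qvel(): joint speeds.
- arm.get_effort(): joint torques, N m.
- arm.get_tcp_pos(): TCP position.
- arm.get_tcp_rot(): TCP orientation.
- arm.get_force(): force on the tool from outside, world axes, zero at the start.
- arm.get_wrist_torque(): the same for the moment, N m.
- arm.get_opening(): finger opening in mm.
Only numpy, scipy, OpenCV 4.12 (cv2) and the standard library are available. Lean on these libraries where they do the work, as an engineer would, in place of code of your own. Each camera call takes 0.05 s, during which the arm holds its last target. There are 200 camera calls.

## Working session

There is one attempt and no reset: what is moved stays moved. The work goes in short steps, each a Python script; the robot and the scene stay as the last script left them, time stands still between calls to the robot, and variables do not carry over. Pictures are saved under pics/ and viewed, about 8 in all and at most 12, crops included, and the job is handed in when it is done.

```bash
mkdir -p pics; ls
cat > h.py <<'E'
import numpy as np, cv2
from rig import arm
from scipy.spatial.transform import Rotation as Ro
def snap(name,fn):
    p=np.array(arm.get_tcp_pos());q=arm.get_tcp_rot()
    f=arm.grab_frame(name)
    cv2.imwrite('pics/%s.png'%fn,f['img'][:,:,::-1])
    if 'R' in f: R,t=np.array(f['R']),np.array(f['t'])
    else:
        T=np.array(f['tool_from_camera']);Rw=Ro.from_quat(q).as_matrix()
        C=Rw@T[:3,3]+p; R=(Rw@T[:3,:3]).T; t=-R@C
    np.savez('pics/%s.npz'%fn,K=f['K'],R=R,t=t)
def ray(fn,uv):
    d=np.load('pics/%s.npz'%fn);R=d['R'];C=-R.T@d['t']
    v=R.T@np.linalg.inv(d['K'])@np.array([uv[0],uv[1],1.]);return C,v/np.linalg.norm(v)
def onz(fn,uv,z):
    C,v=ray(fn,uv);return C+v*(z-C[2])/v[2]
def tri(obs):
    A=np.zeros((3,3));b=np.zeros(3)
    for fn,uv in obs:
        C,v=ray(fn,uv);P=np.eye(3)-np.outer(v,v);A+=P;b+=P@C
    X=np.linalg.solve(A,b)
    return X,[round(float(np.linalg.norm((np.eye(3)-np.outer(v,v))@(X-C))),2) for C,v in [ray(*o) for o in obs]]
def proj(fn,X):
    d=np.load('pics/%s.npz'%fn);x=d['K']@(d['R']@X+d['t']);return x[:2]/x[2]
def down(yaw): # jaw axis (tool y) direction at angle yaw+90; 
    return (Ro.from_euler('z',yaw)*Ro.from_euler('x',np.pi)).as_quat()
E
python3 - <<'E'
from h import *
snap('top','top0');snap('scene','scene0');snap('wrist','wrist0')
print(arm.get_tcp_rot(),arm.get_t())
a,b=[cv2.imread('pics/%s.png'%n) for n in('top0','scene0')]
for n in('top0','scene0'):
    d=np.load('pics/%s.npz'%n);print(n,-d['R'].T@d['t'])
E
```

```text
pics
[ 1.78417758e-01  9.83954659e-01 -5.49209924e-04 -1.77206996e-04] 0.15
top0 [453.81190959  -3.85209669 987.75757906]
scene0 [1049.0234512  -705.09547751  713.90172171]
```

View pics/top0.png

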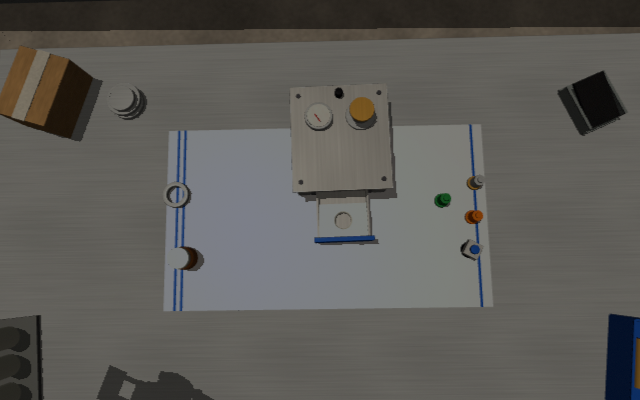

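View pics/scene0.png

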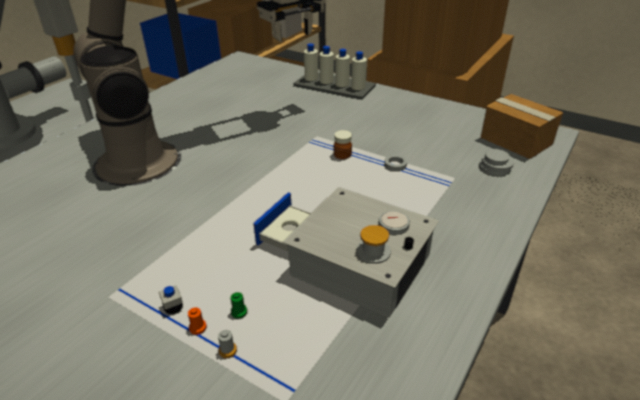

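The nozzle is most likely the steel one with a brass foot, at top (477,182) and scene (227,343). These could be mistaken for it:
- green look-alike, top (443,200)
- orange look-alike, top (474,216)
- regulator with blue cap, top (473,249)
- brass-capped stub on the unit, top (361,110)

The tray's blue panel is at top (344,239) and the well at (343,220). I'll check these in enlarged crops.

Run:
```python
import cv2,numpy as np
a=cv2.imread('pics/top0.png');b=cv2.imread('pics/scene0.png')
def c(i,x,y,w,h,s): return cv2.resize(i[y:y+h,x:x+w],None,fx=s,fy=s,interpolation=cv2.INTER_CUBIC)
# 800x600: rows: top tray crop(400x300: 80x60 x5), top nozzle crop; scene tray, scene nozzle
o=np.vstack([np.hstack([c(a,305,185,80,60,5),c(a,430,170,80,60,5)]),np.hstack([c(b,245,185,80,60,5),c(b,190,300,80,60,5)])])
cv2.imwrite('pics/crop0.png',cv2.convertScaleAbs(o,alpha=1.4))
```

```text
(no output)
```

View pics/crop0.png

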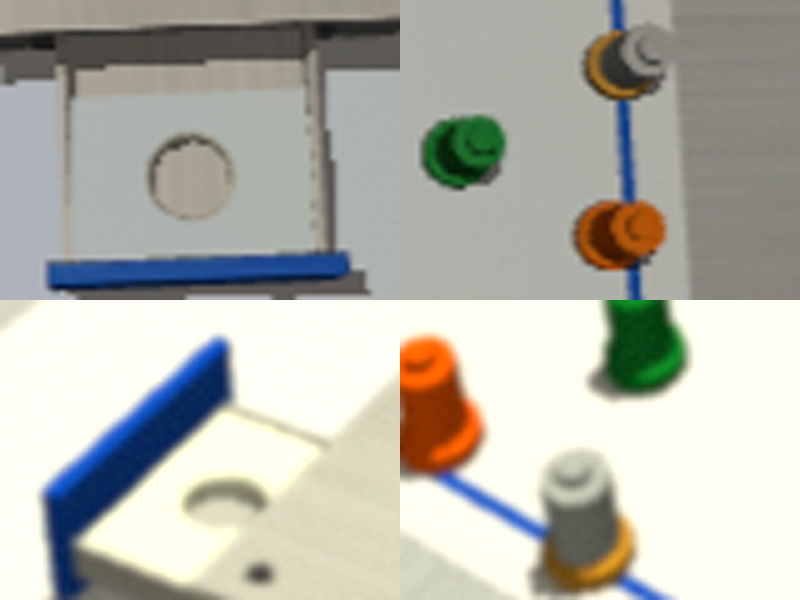

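The crop confirms the nozzle: brass foot and steel barrel, tip at top (480,179.2) and scene (226,333). The well rim is at top (343.2,220.2) and scene (290.2,225.4). The panel's outer top edge runs from top (315,242.6) to (375,240).

Run:
```python
from h import *
np.set_printoptions(precision=1,suppress=True)
print('tip',tri([('top0',(479.7,178.8)),('scene0',(225.6,332.6))]))
print('well',tri([('top0',(342.8,219.8)),('scene0',(289.8,225.0))]))
l=onz('top0',(314.6,242.2),66);r=onz('top0',(374.8,239.5),66);print('panel',l,r,np.linalg.norm(l-r),np.degrees(np.arctan2(*(l-r)[[1,0]])))
print('panel R top scene/top',tri([('top0',(314.6,240)),('scene0',(288.5,193.5))]))
print('ring/jar/reg/green/orange',*[onz('top0',p,20)[:2] for p in[(176,195),(183,258),(473,250),(443,200),(474,217)]])
# unit side edges on top z=90
print('unit front', onz('top0',(293,193),90),onz('top0',(393,187),90))
```

```text
tip (array([ 621.8, -342.3,   49.8]), [1.59, 1.59])
well (array([537.8, -40. ,  34. ]), [1.43, 1.43])
panel [486.9  21.7  66. ] [ 490.6 -106.9   66. ] 128.65048137631405 91.63816496096841
panel R top scene/top (array([492.5,  22.3,  62.4]), [0.95, 0.95])
ring/jar/reg/green/orange [601.5 339.4] [457.9 319.5] [ 465.6 -329. ] [ 578.9 -268.7] [ 539.2 -335.8]
unit front [590.5  65.3  90. ] [ 599.4 -146.1   90. ]
```

Both heights match the text: tip at 49.8 mm and well rim at 34.0 mm. The reaches are fine and the unit's yaw is about 2°. Next I'll look from the wrist camera over the tray and the nozzle.

Run:
```python
from h import *
np.set_printoptions(precision=2,suppress=True)
yaw=np.radians(2)
f=arm.grab_frame('wrist');print(np.array(f['tool_from_camera']),f['K'])
arm.reach([500,-41,430],down(yaw)); arm.wait(0.2); snap('wrist','wt1')
arm.movel([540,-41,430]); arm.wait(0.2); snap('wrist','wt2')
arm.reach([600,-342,400],down(yaw)); arm.movel([600,-342,340]);arm.wait(0.2); snap('wrist','wn1')
arm.movel([570,-342,340]);arm.wait(0.2); snap('wrist','wn2')
print(arm.get_t(),arm.get_joints(),arm.get_tcp_pos())
for n,X in[('wt1',[537,-41,34]),('wt2',[537,-41,34]),('wn1',[621.8,-342.3,50]),('wn2',[621.8,-342.3,50])]:print(n,proj(n,np.array(X)))
I=[cv2.imread('pics/%s.png'%n) for n in('wt1','wt2','wn1','wn2')]
o=np.vstack([np.hstack(I[:2]),np.hstack(I[2:])]);cv2.imwrite('pics/w4.png',cv2.resize(o,(800,500),interpolation=cv2.INTER_AREA))
```

```text
[[-0.   -0.96 -0.3  80.38]
 [ 1.   -0.   -0.    0.13]
 [ 0.   -0.3   0.96 19.41]
 [ 0.    0.    0.    1.  ]] [[352.83   0.   322.71]
 [  0.   352.83 202.57]
 [  0.     0.     1.  ]]
5.9083 [-0.66  0.65  1.19  0.    1.3   0.88] [ 570.54 -341.92  339.93]
wt1 [324.45 136.41]
wt2 [322.62 172.73]
wn1 [323.57 172.27]
wn2 [325.42 133.74]
```

View pics/w4.png

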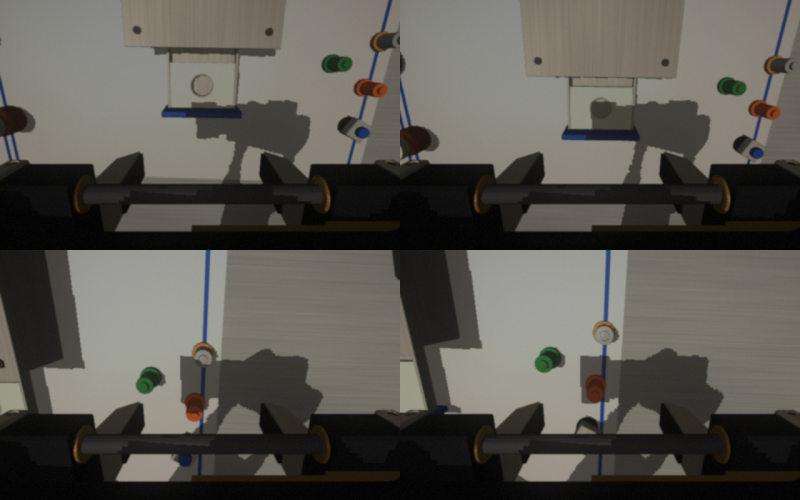

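The wrist views agree with the projected positions to within a few pixels: well at about (323,136) in wt1, nozzle tip at about (325,170) in wn1. I'll enlarge the crops for the fine fix.

Run:
```python
import cv2,numpy as np
def c(n,x,y,w,h,s): 
    i=cv2.imread('pics/%s.png'%n)[y:y+h,x:x+w]; return cv2.resize(cv2.convertScaleAbs(i,alpha=1.7),None,fx=s,fy=s,interpolation=cv2.INTER_CUBIC)
o=np.vstack([np.hstack([c('wt1',255,70,133,130,3),np.zeros((390,1,3),np.uint8),c('wt2',255,105,133,130,3)]),np.hstack([c('wn1',290,145,66,34*1,6),np.zeros((204,7,3),np.uint8),c('wn2',290,110,66,34,6)])])
print(o.shape);cv2.imwrite('pics/c2.png',o)
```

```text
(594, 799, 3)
```

View pics/c2.png

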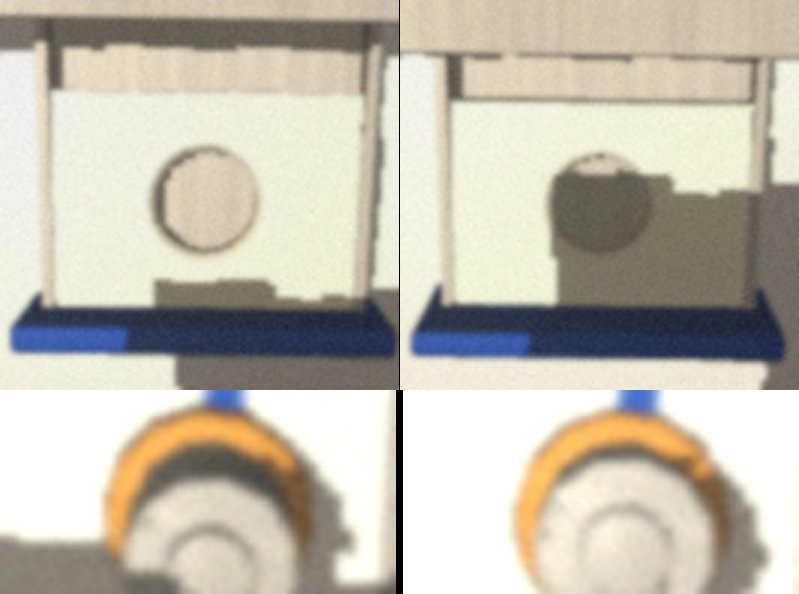

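Run:
```python
from h import *
np.set_printoptions(precision=1,suppress=True)
W=tri([('wt1',(323.3,136.3)),('wt2',(321.5,172))]);print('well',W,onz('wt1',(323.3,136.3),34),onz('wt2',(321.5,172),34))
N=tri([('wn1',(324.8,174.2)),('wn2',(326.6,135.8))]);print('tip',N,onz('wn1',(324.8,174.2),50),onz('wn2',(326.6,135.8),50))
print('all well',tri([('wt1',(323.3,136.3)),('wt2',(321.5,172)),('top0',(342.8,219.8)),('scene0',(289.8,225.0))])[0])
print('all tip',tri([('wn1',(324.8,174.2)),('wn2',(326.6,135.8)),('top0',(479.7,178.8)),('scene0',(225.6,332.6))])[0])
for n,a,b in[('wt1',(258.7,186.3),(386.3,188)),('wt2',(259,223),(382.3,224))]:
    l=onz(n,a,66);r=onz(n,b,66);print('panel',l,r,(l+r)/2,np.linalg.norm(l-r),np.degrees(np.arctan2(*(l-r)[[1,0]])))
print(arm.get_force())
```

```text
well (array([536.3, -39.8,  27.2]), [0.02, 0.02]) [537.1 -39.8  34. ] [537.8 -39.8  34. ]
tip (array([ 620.3, -343.3,   50. ]), [0.04, 0.04]) [ 620.3 -343.3   50. ] [ 620.3 -343.2   50. ]
all well [537.6 -39.8  33.8]
all tip [ 621.  -342.8   49.9]
panel [488.6  23.7  66. ] [ 491.4 -105.    66. ] [490.  -40.6  66. ] 128.67385339911635 91.22133264592475
panel [488.4  23.6  66. ] [ 491.6 -104.8   66. ] [490.  -40.6  66. ] 128.42319503420356 91.43484633060574
[ 0.3  0.3 -0.7]
```

Run:
```python
from h import *
np.set_printoptions(precision=1,suppress=True)
yaw=np.radians(1.4)
arm.movel([620.5,-343.1,290],rotation=down(yaw)); arm.wait(0.2);print(arm.get_tcp_pos())
print(arm.movel([620.5,-343.1,196],max_speed=100,force_limit=8)); arm.wait(0.2);print(arm.get_tcp_pos())
arm.gripper_close(25); arm.wait(0.2); print(arm.get_opening(),arm.get_tcp_pos(),arm.get_force())
arm.movel([620.5,-343.1,300]); arm.wait(0.2); snap('wrist','g1'); print(arm.get_opening(),arm.get_force(),arm.get_t())
arm.reach([537.4,-39.7,330],down(yaw)); arm.wait(0.3);print(arm.get_tcp_pos(),arm.get_joints()); snap('wrist','g2');snap('scene','gs')
i=cv2.imread('pics/g2.png')[100:400,120:520];s=cv2.imread('pics/gs.png')[80:280,190:390]
o=np.hstack([cv2.resize(i,(400,300)),cv2.resize(s,(400,300*4//3))[:300]]);cv2.imwrite('pics/c3.png',cv2.convertScaleAbs(o,alpha=1.5))
```

```text
[ 620.2 -343.4  291.3]
False
[ 620.6 -343.2  196.8]
23.26810964273688 [ 620.5 -343.1  196. ] [ 0.3  0.3 -0.1]
23.610262212252238 [ 0.3  0.2 -0.9] 10.3833
[537.6 -40.4 329.7] [-0.2  0.4  1.6 -0.   1.1  1.3]
```

View pics/c3.png

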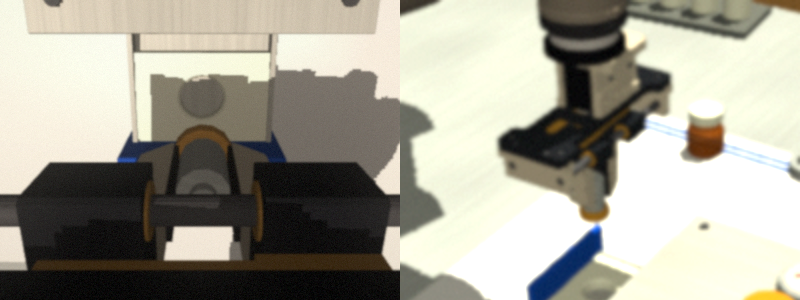

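Nozzle held upright, opening 23.6 mm. The foot's far rim is near crop (202,124) and the well is ahead at (201,95). I'll check numerically for slip in the grip.

Run:
```python
from h import *
np.set_printoptions(precision=1,suppress=True)
i=cv2.imread('pics/g2.png').astype(int)
print('col322',[(r,tuple(i[r,322][::-1])) for r in range(216,242)])
m=(i[:,:,2]-i[:,:,0]>35); m[:200]=0; m[270:]=0; m[:,:285]=0;m[:,360:]=0
ys,xs=np.nonzero(m); print('orange',xs.min(),xs.max(),ys.min(),ys.max())
p=np.array([537.6,-40.4]);a=np.linspace(0,2*np.pi,181)
for z in(133.7,143.7):
    P=np.array([proj('g2',np.array([p[0]+16*np.cos(t),p[1]+16*np.sin(t),z])) for t in a]);print(z,P.min(0),P.max(0))
print(arm.get_tcp_pos())
```

```text
col322 [(216, (np.int64(62), np.int64(57), np.int64(48))), (217, (np.int64(62), np.int64(57), np.int64(48))), (218, (np.int64(70), np.int64(66), np.int64(56))), (219, (np.int64(75), np.int64(70), np.int64(58))), (220, (np.int64(81), np.int64(75), np.int64(65))), (221, (np.int64(83), np.int64(77), np.int64(66))), (222, (np.int64(83), np.int64(79), np.int64(66))), (223, (np.int64(78), np.int64(72), np.int64(60))), (224, (np.int64(67), np.int64(59), np.int64(45))), (225, (np.int64(54), np.int64(42), np.int64(28))), (226, (np.int64(49), np.int64(37), np.int64(22))), (227, (np.int64(48), np.int64(36), np.int64(17))), (228, (np.int64(49), np.int64(36), np.int64(20))), (229, (np.int64(52), np.int64(37), np.int64(20))), (230, (np.int64(61), np.int64(41), np.int64(24))), (231, (np.int64(69), np.int64(49), np.int64(26))), (232, (np.int64(69), np.int64(49), np.int64(23))), (233, (np.int64(67), np.int64(47), np.int64(24))), (234, (np.int64(64), np.int64(45), np.int64(21))), (235, (np.int64(65), np.int64(46), np.int64(23))), (236, (np.int64(65), np.int64(44), np.int64(21))), (237, (np.int64(64), np.int64(46), np.int64(27))), (238, (np.int64(55), np.int64(43), np.int64(30))), (239, (np.int64(47), np.int64(41), np.int64(35))), (240, (np.int64(42), np.int64(40), np.int64(33))), (241, (np.int64(38), np.int64(37), np.int64(33)))]
orange 298 347 229 251
133.7 [293.5 219.5] [352.3 273.5]
143.7 [292.  226.3] [353.9 282.6]
[537.5 -40.1 329.8]
```

The foot rim appears about 2.8 mm nearer the robot than expected. I'll lower to just above the insert and compare foot and well directly.

Run:
```python
from h import *
np.set_printoptions(precision=1,suppress=True)
print('tip pred',proj('g2',np.array([537.6,-40.4,183.7])),'foot gs pred',proj('gs',np.array([537.6,-40.2,133.7])))
arm.movel([537.4,-39.7,234],max_speed=80,force_limit=6); arm.wait(0.3); print(arm.get_tcp_pos(),arm.get_force(),arm.get_t())
snap('wrist','p1');snap('scene','ps1')
c=lambda n,x,y,w,h,s:cv2.resize(cv2.imread('pics/%s.png'%n)[y:y+h,x:x+w],None,fx=s,fy=s,interpolation=cv2.INTER_CUBIC)
o=np.vstack([np.hstack([c('p1',270,190,100,75,4),c('ps1',250,175,100,75,4)]),np.hstack([c('g2',270,210,100,75,4),c('gs',250,180,100,75,4)])])
o=cv2.convertScaleAbs(o,alpha=1.6);cv2.imwrite('pics/c4.png',o)
```

```text
tip pred [323.1 297.9] foot gs pred [286.6 187. ]
[537.4 -39.7 234.2] [-0.2  0.8 -0.6] 13.6333
```

View pics/c4.png

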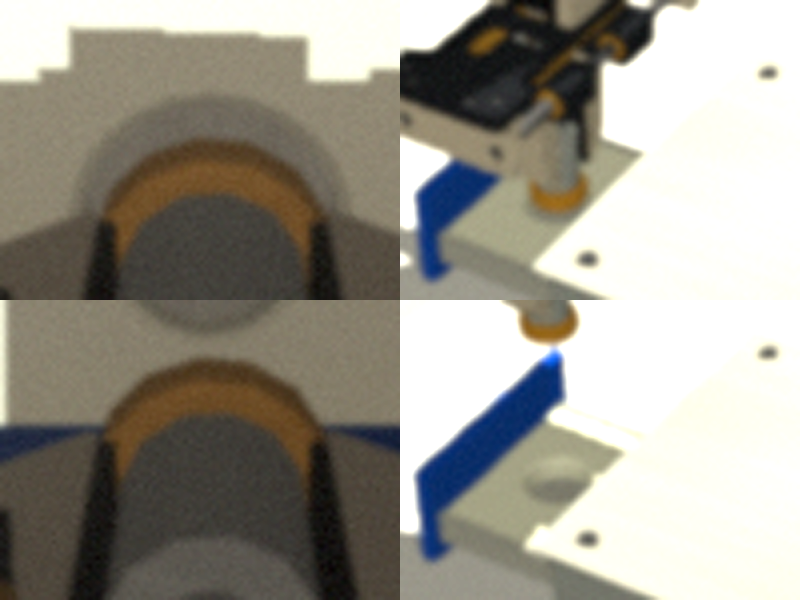

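Run:
```python
from h import *
np.set_printoptions(precision=2,suppress=True)
print('rim far',onz('p1',(322.1,213.4),34),'foot far bottom',onz('p1',(322.6,224.4),38.2),'top rim',onz('p1',(322.6,228.8),48.2))
# lateral: chord at row of widest visible
print('g2 foot far',onz('g2',(322.2,224.3),133.8), 'tip',onz('g2',(322.5,288),183.8))
# scene: gs well, ps foot bottom ellipse centre
print('gs well',onz('gs',(250+559/4-.4,180+(480-300)/4-.4),34))
# foot bottom ellipse: left/right extents 530,588 ->center col 559; lowest row 213
w=(250+559/4-.4)
P=lambda x,y,z:proj('ps1',np.array([x,y,z]))
a=np.linspace(0,6.283,181)
for x,y in[(537.4,-39.7),(534.6,-39.7),(532,-39.7)]:
    E=np.array([P(x+16*np.cos(t),y+16*np.sin(t),38.2) for t in a]);E=(E-[250,175]+.4)*4+[400,0];print(x,y,E.min(0),E.max(0))
for x,y in[(537.4,-39.7),(535,-39.7)]:
    E=np.array([proj('gs',np.array([x+18*np.cos(t),y+18*np.sin(t),34])) for t in a]);E=(E-[250,180]+.4)*4+[400,300];print('well',x,y,E.min(0),E.max(0))
```

```text
rim far [555.5  -38.86  34.  ] foot far bottom [550.74 -39.24  38.2 ] top rim [552.13 -39.2   48.2 ]
g2 foot far [550.9  -39.71 133.8 ] tip [542.22 -40.05 183.8 ]
gs well [720.27  74.39  34.  ]
537.4 -39.7 [527.67 176.74] [587.29 214.25]
534.6 -39.7 [523.44 175.06] [583.01 212.49]
532 -39.7 [519.53 173.51] [579.04 210.86]
well 537.4 -39.7 [524.4  460.49] [591.32 502.75]
well 535 -39.7 [520.79 459.06] [587.65 501.24]
```

The scene view says the foot is centred over the well, while the wrist view suggests it's about 2 mm toward the robot. I'll lower gently under a force limit and let the contact height decide.

Run:
```python
from h import *
np.set_printoptions(precision=2,suppress=True)
y=-39.7
for x in (538.0,539.2,536.8,540.2,535.8):
    arm.movel([x,y,234],max_speed=40); arm.wait(0.2); f0=arm.get_force()
    s=arm.movel([x,y,219.5],max_speed=25,force_limit=3); arm.wait(0.1)
    print(x,s,arm.get_tcp_pos(),np.array(arm.get_force())-f0)
    if arm.get_tcp_pos()[2]<224: break
print(arm.get_t()); snap('wrist','p2');snap('scene','ps2')
```

```text
538.0 False [538.07 -39.73 219.62] [ 0.46 -0.03 -0.39]
15.0167
```

The foot dropped into the well with no contact force (underside at 23.6 mm). Before opening I need the height of the tray's side walls, since the finger backs will pass over them.

Run:
```python
import cv2,numpy as np
c=lambda n,x,y,w,h,s:cv2.resize(cv2.imread('pics/%s.png'%n)[y:y+h,x:x+w],None,fx=s,fy=s,interpolation=cv2.INTER_CUBIC)
cv2.imwrite('pics/c5.png',np.hstack([c('gs',248,200,66,60,6),c('ps2',248,180,66,60,6)]))
```

```text
(no output)
```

View pics/c5.png

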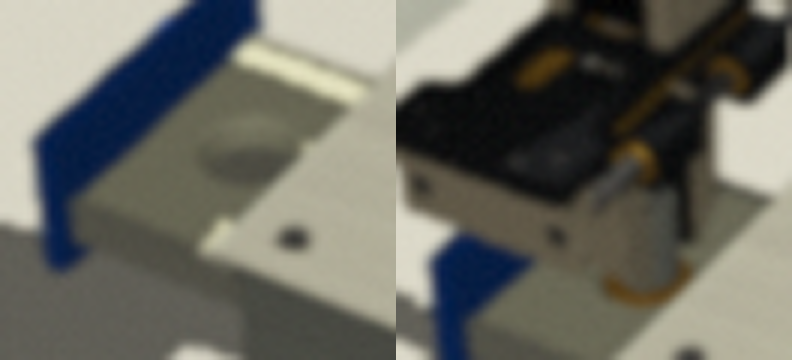

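Run:
```python
from h import *
np.set_printoptions(precision=1,suppress=True)
# y of near wall outer from wt1: crop x ~380 ->px; assume z
px=((380)/3+255,70+200/3)
for z in(32,36,40,44):
    Y=onz('wt1',px,z)[1]
    for x in(505,525): print(z,Y,x,(proj('gs',np.array([x,Y,z]))-[248,200]+.4)*6)
```

```text
32 -101.7443177769668 505 [ 71.1 221.1]
32 -101.7443177769668 525 [116.6 240.7]
36 -101.06349088515768 505 [ 71.3 211.3]
36 -101.06349088515768 525 [117.  230.9]
40 -100.38266399334856 505 [ 71.5 201.4]
40 -100.38266399334856 525 [117.3 221. ]
44 -99.70183710153944 505 [ 71.8 191.6]
44 -99.70183710153944 525 [117.6 211.1]
```

The wall tops measure about 38 mm. I'll release with the fingertips at 43 mm, so the nozzle settles about 3 mm inside the well, guided by its wall.

Run:
```python
from h import *
np.set_printoptions(precision=2,suppress=True)
arm.movel([538,-39.7,221],max_speed=20); arm.wait(0.2)
arm.open_gripper(); arm.wait(0.3); print(arm.get_opening(),arm.get_force(),arm.get_tcp_pos())
arm.movel([538,-39.7,300],max_speed=80); 
arm.movel([500,-40.5,380]); arm.wait(0.3); print(arm.get_t(),arm.get_force())
snap('wrist','q1');snap('scene','qs1')
c=lambda n,x,y,w,h,s:cv2.resize(cv2.imread('pics/%s.png'%n)[y:y+h,x:x+w],None,fx=s,fy=s,interpolation=cv2.INTER_CUBIC)
o=np.hstack([c('q1',240,60,160,150,2.5),c('qs1',240,180,80,75,5)]);cv2.imwrite('pics/c6.png',cv2.convertScaleAbs(o,alpha=1.4))
```

```text
91.73546753600827 [ 0.66  1.13 -0.61] [538.01 -39.7  221.  ]
19.225 [0.04 0.75 0.08]
```

View pics/c6.png

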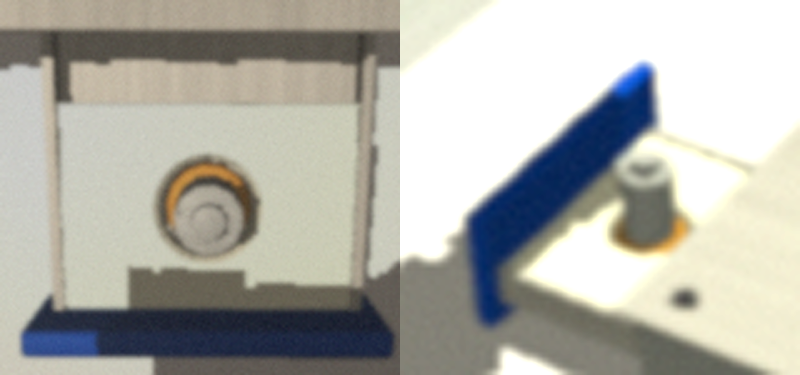

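The nozzle stands upright in the well; its foot is visible inside the rim at crop (207,190) in the wrist view. Now I'll press the panel with closed fingers in small, force-limited steps.

```bash
cat > push.py <<'E'
from h import *
np.set_printoptions(precision=2,suppress=True)
u=np.array([np.cos(np.radians(1.4)),np.sin(np.radians(1.4)),0]);P0=np.array([490-9.5,-40.6,214.])
at=lambda s:P0+u*s   # s=0: fingers at panel's starting face
def where(): return float((np.array(arm.get_tcp_pos())-P0)@u)
E
python3 - <<'E'
from push import *
arm.gripper_close(20)
arm.movel(at(-40)+[0,0,120]); arm.movel(at(-40)); arm.movel(at(-10),max_speed=80); arm.wait(0.3)
f0=np.array(arm.get_force());F=lambda:float(-(np.array(arm.get_force())-f0)@u)
print('t',arm.get_t(),where())
s=-10;log=[]
for tgt,v in[(4,25),(38,45)]:
    st=arm.movel(at(tgt),max_speed=v,force_limit=9);log.append((tgt,st,where(),F()))
    s=tgt
    if st: break
print(log)
if not st:
    while s<112:
        f=F()
        if f>12.8: break
        s+=6 if f<9 else 0.5
        st=arm.movel(at(s),max_speed=12,force_limit=max(2,14-f))
        if st: s=where()
        print(round(s,1),st,round(where(),2),round(F(),2),round(arm.get_t(),2))
        if s>112: break
arm.wait(0.15);print('hold',where(),F(),arm.get_force(),arm.get_t())
E
```

```text
t 23.1917 -10.265994934301665
[(4, False, 4.094569387951096, 0.2506366617293607), (38, False, 38.09106349885389, -0.33246569075330995)]
44 False 44.14 -0.22 25.46
50 False 49.91 1.6 26.11
56 False 56.09 2.52 26.76
62 False 61.9 5.01 27.41
68 False 67.82 4.39 28.06
74 False 73.71 5.4 28.71
80 False 79.6 6.77 29.36
86 False 85.5 6.45 30.01
92 False 90.8 11.83 30.66
92.5 False 91.09 12.34 30.91
93.0 False 91.38 12.52 31.16
93.5 False 91.68 14.25 31.41
hold 91.69113845734542 14.894776160027893 [-15.13  -3.21  10.05] 31.5583
```

Buffer felt at 14.9 N, after about 91 mm of travel. I'll add a little more force, then let it come back and retreat.

Run:
```python
from push import *
arm.movel(at(93.9),max_speed=10,force_limit=4);arm.wait(0.2);print(where(),arm.get_force())
for s in(88,84,80,76):
    arm.movel(at(s),max_speed=20);print(where(),arm.get_force())
arm.movel(at(45),max_speed=80);arm.wait(0.3);print(where(),arm.get_force(),arm.get_t())
snap('wrist','r1');snap('scene','rs1');snap('top','rt1')
c=lambda n,x,y,w,h,s:cv2.resize(cv2.imread('pics/%s.png'%n)[y:y+h,x:x+w],None,fx=s,fy=s,interpolation=cv2.INTER_CUBIC)
o=np.hstack([c('rt1',290,150,100,100,4),c('rs1',240,150,100,100,4)]);cv2.imwrite('pics/c7.png',cv2.convertScaleAbs(o,alpha=1.4))
```

```text
91.9155679962345 [-14.97  -3.45  10.47]
87.24160570047539 [-8.22 -2.01  4.45]
83.41095358636939 [-7.75 -1.49  4.19]
80.15481653160072 [-2.29 -0.62  0.13]
76.18068865892279 [-1.29  0.11 -0.21]
45.292755121866776 [ 0.11 -0.1  -0.24] 34.3333
```

View pics/c7.png

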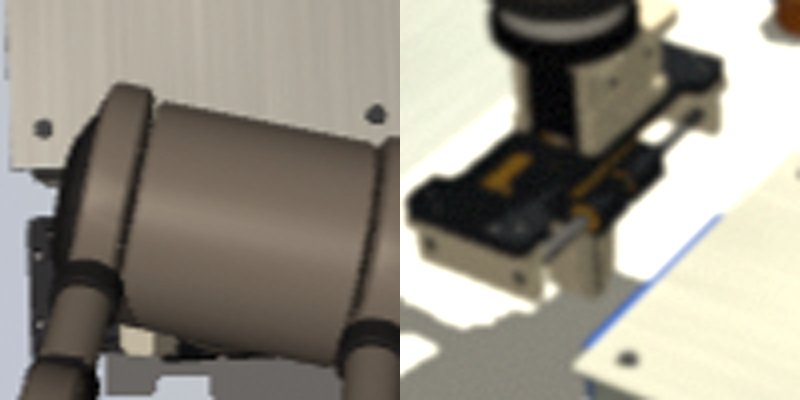

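The force vanished at s≈82 (about 9 mm back) and the fingers then left freely. The scene view shows the blue panel just peeking out at the unit's front edge (crop (650,285)), so it appears latched. I'll retreat and check once more from clear of it, nozzle included.

Run:
```python
from push import *
arm.movel(at(-30),max_speed=120);arm.movel(at(-60)+[0,0,150]);arm.open_gripper();arm.wait(0.3);print(arm.get_t(),arm.get_force())
snap('wrist','v1');snap('scene','vs1')
arm.wait(0.8);snap('wrist','v2')
d=cv2.absdiff(cv2.imread('pics/v1.png')[:250],cv2.imread('pics/v2.png')[:250]);print('diff',d.max(),d.mean())
a=np.array([[82,z] for z in(66,6)])
l=P0+u*(82+9.5);l[2]=66;n=np.array([-u[1],u[0],0])
print('pred panel top outer edge if s=82:',proj('v1',l+65*n),proj('v1',l-65*n), proj('vs1',l+65*n))
c=lambda n,x,y,w,h,s:cv2.resize(cv2.imread('pics/%s.png'%n)[y:y+h,x:x+w],None,fx=s,fy=s,interpolation=cv2.INTER_CUBIC)
o=np.hstack([cv2.resize(cv2.imread('pics/v2.png'),(500,312)),c('vs1',240,150,100,104,3)]);cv2.imwrite('pics/c8.png',cv2.convertScaleAbs(o,alpha=1.4))
```

```text
38.1833 [-1.12 -0.18 -1.14]
diff 10 1.4970645833333334
pred panel top outer edge if s=82: [229.04 -13.94] [416.12 -14.05] [318.37 202.15]
```

View pics/c8.png

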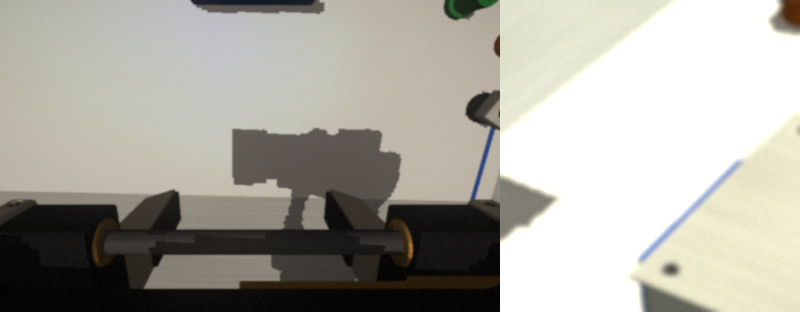

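The panel's far end in the scene is at (320,203.5), against (318.4,202.2) predicted for s=82. It didn't move over 0.8 s and the robot is clear, so I'm handing in.

```bash
python3 -c "
from rig import arm
arm.finish_job()"
```

```text
the job is handed in; nothing more can be done
```

The nozzle is in the tray's well and the tray looks latched; I handed the job in shortly after 39 s of the 54 s. No verdict was reported.

**Placing:** I picked the steel nozzle with the brass foot and lowered it into the well with no contact force. I released it about 3 mm above the floor to keep the fingers clear of the tray's side walls. A close look afterwards showed it standing upright in the well.

**Pressing:** I pushed the blue panel with closed fingers, in small force-limited steps. The buffer was felt after about 91 mm of travel, and I held about 15 N along the push. The sideways and upward forces brought the total to about 18.5 N, under the 28 N limit.

**Last checks:**
- **Latch:** The push force fell away about 9 mm back, as expected for the latch.
- **Panel position:** With the fingers clear, the panel's end was within 2 pixels of where a latched tray should be, and two pictures 0.8 s apart showed no movement.
- **Robot:** It was clear of everything, and only one press was needed.

**Doubts:**
- **Views disagreed:** Before placing, the wrist view put the nozzle's foot about 2.7 mm off centre while the scene view showed it centred. It went in cleanly, so I left it.
- **Nozzle hidden:** Once the tray was in, the nozzle was hidden under the unit, so I could not check it again by eye.
- **Bystanders:** I did not measure the other fittings at the end; nothing was driven near them.

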